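Pull out both flap supports and lower the drop front of a gauge cabinet

TASK

Open out the drop-front gauge cabinet for measuring work: draw both of its slide-out flap supports fully out until each comes up against its stop, and only then swing the plywood flap down under control, without letting it drop, so that it lies level on both supports. Let go at the end, and leave the bolt and the nut beside it and the brass bush on top of it where they are.

Things in the scene. Friction and masses are not known exactly. Their poses are not given: they have to be found in the camera images.
- gauge_cabinet: Grey steel gauge cabinet with a plywood drop front (all sizes in mm), 320 wide (y), 155 deep (x), 161 high, fixed on the green worktop (149 high, its edge at world x = 682; open drawers below, rims 88 high). Origin: foot of the front face, in the middle; x points into the case, away from the robot, y to the robot's left, z up. The fascia (front of the plinth) is the plane x = 0, 48 high.
- left_support (a joint): Travel of the left (robot's left) support, m, 0 = fully in. Level steel bar 22 wide, 28 high, at cabinet y = +115, sliding out along cabinet -x; its top is 34 above the cabinet's foot. Stiff (2.5 N), stays where left. An adjustable stop, hidden in the case, ends its travel somewhere between 75 and 105 mm, set anew each time, each for itself: felt, not seen.
- right_support (a joint): The same for the support on the robot's right, at cabinet y = -115; its stop is set independently of the left one.
- left_neck (a point): Point on the axis of the left support's neck, 14 mm behind the back of its knob. The neck is a level steel rod, 10 in diameter, from the bar's end to the knob: about 40 long, along cabinet x. The knob at its outer end is black, 28 in diameter, 14 thick. The bar's end lies 26 behind this point (cabinet +x), the fascia 30 plus the joint's travel. Axes as the cabinet's.
- right_neck (a point): The same point on the right support's neck.
- flap (a joint): Angle of the plywood flap, rad. 0: closed, leaning back 10 degrees from upright; 1.745: level; grows as the free edge comes over towards the robot and down. The hinge rubs (0.18 N m), so near upright the flap stays where it is put, but it weighs about 0.5 kg and falls once it leans some 30 degrees past upright, unless held. Without supports it swings past level, to 2.3.
- flap_hinge (a point): Middle of the flap's hinge axis, which runs along cabinet y, 10 mm in front of the fascia and 41 above the cabinet's foot. Axes turn with the flap: z from the hinge to the free edge, x out of the inner face.
- flap_edge (a point): Middle of the flap's free edge (aluminium trim), 150 mm from the hinge axis. The flap is 14 thick (trim 15.5) and 312 wide; hinge axis and edge lie midway in the thickness. Closed, the edge stands 28 above the cabinet's top panel and is free in front and behind, so that fingers can straddle it. Axes as flap_hinge's.
- bolt: Bystander: steel bolt, 24x27 mm, 61 tall, standing on the worktop left of the gauge cabinet. Origin: centre of its underside.
- nut: Bystander: large hexagon nut, 24x27 mm, 13 high, lying on the worktop right of the gauge cabinet. Origin: centre of its underside.
- bush: Bystander: flanged brass bush, 44 mm in diameter, 30 high, standing on top of the gauge cabinet. Origin: centre of its underside.

How it is judged:
On the way, in this order (a step that is already met when the one before it is completed fails the run):
1. both supports drawn out to within 4 mm of their stops, the flap still not lowered (distance between left_support_c1 and left_stop_c0 below 0.014 m and distance between right_support_c1 and right_stop_c0 below 0.014 m and value of joint flap below 0.9 rad), for 0.2 s.
2. the flap lowered level onto the supports (value of joint flap between 1.71 and 1.78 rad and distance between left_support_c1 and left_stop_c0 below 0.015 m and distance between right_support_c1 and right_stop_c0 below 0.015 m), for 0.2 s.
At the end, for the whole second after the job is handed in: Both supports are drawn out to within 5 mm of their hidden stops, the flap lies still and level (within 0.03 rad) on them, and everything is let go (distance between left_support_c1 and left_stop_c0 below 0.015 m and distance between right_support_c1 and right_stop_c0 below 0.015 m and value of joint flap between 1.715 and 1.775 rad and velocity of joint flap between -0.05 and 0.05 rad/s); the robot touches nothing.
It fails at once if the flap is lowered past about 40 degrees beyond upright while a support is less than 70 mm out (value of joint flap above 0.9 rad and value of joint any of left_support, right_support below 0.07 m).
It fails at once if the flap is let drop (turns faster than 2.5 rad/s) (velocity of joint flap above 2.5 rad/s).
It fails at once if the bolt, the nut or the bush is moved by more than 15 mm (distance of any of bolt, nut, bush from where it was at the start of the episode above 0.015 m).
It also fails if it takes over 72 s, if anything falls off the work surface, if the arm or the gripper's body presses on something with over 40 N, if the wrist force passes 120 N, or if a joint passes its speed limit or range.

ROBOT

A 6-joint arm with a two-finger parallel gripper is mounted at the origin on a cart in front of the work surface, level with it; the furniture and walls round the work are solid. World frame = base frame: x ahead of the robot, y to its left, z up, the work surface at z = 0. Lengths are in m, angles in rad, forces in N, time in s.
With the tool pointing down it reaches from about 0.325 to 1 m from the base axis. Payload 5.1 kg.
Tool frame: the origin (TCP) lies midway between the tips of the shut fingers; the grasp point (between the pads) lies 19 mm behind it; z points along the fingers, y is the line along which they close (so a half turn about z gives the same grasp; the last joint's range is limited). The gripper opens to 85 mm and grips with 20 to 120 N. Pads are 22 mm wide; open, the fingers measure 114 mm over their backs; the gripper's body (76 mm by 85 mm) begins 54 mm behind the grasp point. The pads swing forward as they close: fully open they stand 13 mm farther back than shut.
Start: joints at [-1.24, 0.124, 1.65, -0, 1.367, -0.083], TCP at [0.261, -0.595, 0.231] pointing down, gripper open.
Joint ranges: [-2.61, 2.61], [-1.02, 2.33], [0.03, 2.71], [-1.35, 4.49], [0.32, 2.68], [-2.91, 2.91]. Speed limits (rad/s): [2.57, 2.57, 3.14, 3.14, 3.14, 3.14].

INTERFACE

Orientations are given as a unit quaternion [x, y, z, w].
In Python, from bench import * gives the robot as it stands.
- The arm moves only by the shell command python3 -m inch 'ROWS' [FORCE]. ROWS is JSON, a list of rows, each a list of 7 numbers: the shift along the tool's x, y, z in cm, then the turn, a rotation vector about the tool's x, y, z in degrees, then the closure, from 0 (fully open) to 1 (shut). A call has 1 to 20 rows; each row shifts and turns the commanded pose from where the row before left it, along the tool's axes as they then stand; what a row does not reach is not made up. A row lasts 1/8 s, in which the tool goes at most 62.5 mm and 10.7 degrees, less where a joint would pass 70% of its speed; a pose out of reach is approached as far as the arm can. A call is refused whole if a number of a shift passes 6.25 or a number of a turn 10.7, either way. A call with a gripper value outside its range is refused whole. The fingers move at their own pace and stop on an object; FORCE is the grip in N (left out, the last holds). Time passes only in rows, so rows that do not move let the fingers close. It gives the time, the measured TCP pose, the force, the opening and the grip force at its end, in the units of the state.
- read_state(): the state, without advancing time (a new reading comes with each control period).
- get_image(name): name is "scene" or "side" or "wrist"; returns the picture (400x640x3 uint8, blue, green, red); there is no depth.
- calibration(name): a dict with "camera_matrix" (3x3 intrinsics, pixels), "dist_coeffs" ([k1, k2, p1, p2, k3] as OpenCV has them; the pictures are not rectified), "world_from_camera" (4x4, takes a point from camera to world coordinates). Camera axes: x right, y down, z forward; pixel columns grow to the right and rows downward; lengths in m; the calibration is good to about 2 mm. A picture is of the moment at which its call begins: read the wrist's pose just before it. calibration takes no time and is no camera call; for the wrist camera it gives the pose at the moment of the call.
- sign_off(): hands the job in; it is judged then, once.
Trained networks look in the newest picture that a camera, given by its name, has taken for a name from the list of things; names that differ only in an ending like _2 or _b are one class to them, and where a whole thing is asked for, a point or a joint stands for the part that bears it (a point fixed in the world has none). Each returns a list of dicts, best first, with "score" (0 to 1); they miss things now and then, are a little off and sometimes report something else, mostly with a low value. They report only what shows in the picture. A call takes as long as a camera call.
- search_frame(camera, label): "bbox" ([left, top, right, bottom] in pixels, round what is visible of it).
- place_of(camera, label): "xy" ([column, row] in pixels: a listed point, or the origin of a listed thing).
The state is a dict: "clock": time; "qpos": joint angles; "joint_vel": joint speeds; "joint_efforts": joint torques, N m; "tcp_pos": TCP position; "tool_rot": TCP orientation; "contact_force": force on the tool from outside, world axes, zero at the start; "torque": the same for the moment, N m; "gripper_width": finger opening in m; "finger_force": force on a finger pad.
Only numpy, scipy, OpenCV 4.12 (cv2) and the standard library are available. Lean on these libraries where they do the work, as an engineer would, in place of code of your own. Each camera call takes 0.05 s, during which the arm holds its last target. There are 200 camera calls.

## Working session

There is one attempt and no reset: what is moved stays moved. The work goes in short steps, Python scripts to look and compute and a shell command to move; the robot and the scene stay as the last step left them, time stands still between calls to the robot, and variables do not carry over. Pictures are saved under pics/ and viewed, at most 10 in all, crops included, and the job is handed in when it is done.

```bash
ls; mkdir -p pics; python3 - <<'E'
from bench import *
import cv2
s=read_state();print(s)
for c in ["scene","side"]:
    im=get_image(c);cv2.imwrite(f"pics/{c}0.png",im)
    for l in ["left_neck","right_neck","flap_hinge","flap_edge","gauge_cabinet","bolt","nut","bush"]:
        print(c,l,[(r['score'],r['xy']) for r in place_of(c,l)[:3]])
    k=calibration(c);print(k)
E
```

```text
pics
{'clock': 0.0, 'qpos': array([-1.23962522e+00,  1.24522700e-01,  1.65168855e+00, -1.20551844e-05,
        1.36752132e+00, -8.26255867e-02]), 'joint_vel': array([-1.11304766e-03, -2.63283230e-04,  3.63179647e-04, -3.15323593e-05,
       -1.44817449e-04, -1.21318838e-03]), 'joint_efforts': array([-1.51919081e-03, -4.23621261e+01, -3.65452945e+01, -1.21151379e-04,
        7.02208257e-03, -3.29555983e-07]), 'tcp_pos': array([ 0.26110929, -0.59456871,  0.23003305]), 'tool_rot': array([ 9.78671968e-01,  2.05426467e-01, -1.38481623e-04, -1.06097746e-03]), 'contact_force': array([-0.60084277,  0.29234209, -0.21387791]), 'torque': array([ 0.01764498, -0.03222632, -0.02325208]), 'finger_force': 0.0, 'gripper_width': 0.08498846056379132}
scene left_neck [(0.45, [285.2, 222.1])]
scene right_neck [(0.52, [347.3, 269.6])]
scene flap_hinge [(0.71, [322.1, 234.7])]
scene flap_edge [(0.97, [324.2, 189.5]), (0.46, [401.2, 261.4])]
scene gauge_cabinet [(0.7, [327.0, 239.8])]
scene bolt []
scene nut [(0.65, [398.8, 261.7])]
scene bush [(0.52, [319.7, 171.5])]
{'camera_matrix': array([[493.56056583,
[... 697 characters left out ...]
)]
side gauge_cabinet [(0.82, [319.8, 269.7])]
side bolt [(0.52, [228.5, 289.9]), (0.23, [285.0, 288.6])]
side nut []
side bush [(0.65, [263.4, 198.0]), (0.65, [371.8, 250.6])]
{'camera_matrix': array([[471.57262064,   0.        , 315.27628322],
       [  0.        , 471.57262064, 204.74269611],
       [  0.        ,   0.        ,   1.        ]]), 'dist_coeffs': array([0.03597494, 0.        , 0.        , 0.        , 0.        ]), 'world_from_camera': array([[-0.58289154, -0.39018266,  0.71273764, -0.00195461],
       [-0.81230547,  0.25830109, -0.52291525,  0.52792574],
       [ 0.01993156, -0.88376356, -0.46750903,  0.75912699],
       [ 0.        ,  0.        ,  0.        ,  1.        ]])}
```

View pictures.

View pics/scene0.png

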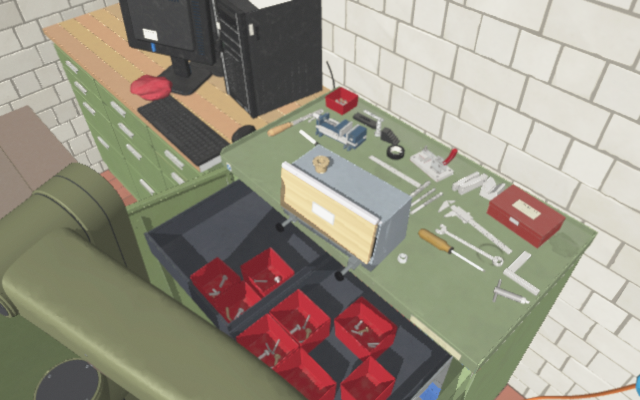

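View pics/side0.png

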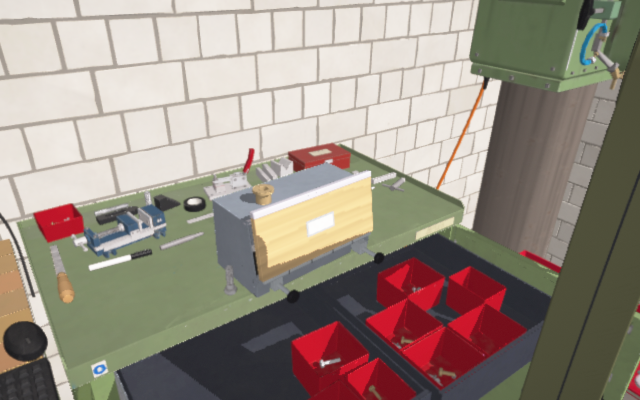

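```bash
cat > h.py <<'E'
import numpy as np,cv2
from bench import *
from scipy.optimize import least_squares
from scipy.spatial.transform import Rotation as R
CAL={c:calibration(c) for c in("scene","side")}
def proj(c,P):
    k=CAL[c];T=np.linalg.inv(k['world_from_camera'])
    return cv2.projectPoints(np.atleast_2d(P).astype(float),cv2.Rodrigues(T[:3,:3])[0],T[:3,3],k['camera_matrix'],k['dist_coeffs'])[0][:,0]
def flapz(a): # closed leaning back 10deg
    t=a-np.deg2rad(10); return np.array([-np.sin(t),0,np.cos(t)])
def cabpts(tl=0,tr=0,a=0):
    h=np.array([-.010,0,.041])
    return {"left_neck":[-.030-tl,.115,.020],"right_neck":[-.030-tr,-.115,.020],"flap_hinge":h,"flap_edge":h+.15*flapz(a),"gauge_cabinet":[0,0,0]}
def w(p,P): # p=x,y,z,yaw
    return R.from_euler('z',p[3]).apply(np.atleast_2d(P))+p[:3]
def fit(obs):
    def f(p):
        r=[]
        for c,l,xy in obs: r+=list(proj(c,w(p,cabpts()[l]))[0]-xy)
        r.append((p[2]-.149)/.001)
        return r
    return least_squares(f,[.70,0,.149,0],loss='soft_l1',f_scale=2)
E
python3 - <<'E'
from h import *
obs=[("scene","left_neck",[285.2,222.1]),("scene","right_neck",[347.3,269.6]),("scene","flap_hinge",[322.1,234.7]),("scene","flap_edge",[324.2,189.5]),("scene","gauge_cabinet",[327,239.8]),
("side","left_neck",[284.9,286.3]),("side","right_neck",[373.2,250.1]),("side","flap_hinge",[321.7,250.4]),("side","flap_edge",[312,188.6]),("side","gauge_cabinet",[319.8,269.7])]
r=fit(obs);print(r.x.round(4),np.rad2deg(r.x[3]));print(np.round(r.fun,1))
for l,P in cabpts().items(): print(l,w(r.x,P).round(4))
E
```

```text
[0.6772 0.0131 0.1496 0.0362] 2.073657105995753
[ 2.2 -1.4  0.4 -2.  -0.7 -0.7  4.   0.1 -2.9  1.9 -0.6  1.2 -5.1  0.1
  1.6  4.8  5.3  0.3  0.1 -1.   0.6]
left_neck [[0.6431 0.1269 0.1696]]
right_neck [[ 0.6514 -0.1029  0.1696]]
flap_hinge [[0.6672 0.0127 0.1906]]
flap_edge [[0.6932 0.0136 0.3384]]
gauge_cabinet [[0.6772 0.0131 0.1496]]
```

```bash
python3 - <<'E'
from h import *
S=cv2.imread("pics/scene0.png");D=cv2.imread("pics/side0.png")
a=cv2.resize(S[150:290,265:415],None,fx=2.6,fy=4/1.54,interpolation=cv2.INTER_CUBIC)
# scale exactly 2.6 ; side crop
a=cv2.resize(S[150:290,265:415],(400,373),interpolation=cv2.INTER_CUBIC)
b=cv2.resize(D[165:305,235:385],(400,373),interpolation=cv2.INTER_CUBIC)
k=400/150
im=np.hstack([a,b])
for i in range(0,150,25):
    for o,x0 in((0,265),(400,235)):
        cv2.line(im,(o+int(i*k),0),(o+int(i*k),4),(0,0,255),1); cv2.putText(im,str(x0+i),(o+int(i*k),14),0,.35,(0,0,255))
for i in range(0,140,20):
    for o,y0 in((0,150),(400,165)):
        cv2.putText(im,str(y0+i)+"-",(o,int(i*k)+4),0,.35,(0,0,255))
cv2.imwrite("pics/crop1.png",im)
p=[.6772,.0131,.1496,.0362]
for n,c,xy in(("bush","both",0),):
  # triangulate bush origin on cabinet top z=.149+.161
  for c,xy in(("scene",[319.7,171.5]),("side",[263.4,198.0])):
    f=lambda q:proj(c,[q[0],q[1],.310])[0]-xy
    print(c,least_squares(f,[.75,0]).x.round(3))
for c,xy,z in(("scene",[402,261],.149),("side",[229,289.5],.149)):
    f=lambda q:proj(c,[q[0],q[1],z])[0]-xy
    print(c,least_squares(f,[.75,0]).x.round(3))
E
```

```text
scene [0.744 0.1  ]
side [0.767 0.098]
scene [ 0.782 -0.175]
side [0.724 0.21 ]
```

View pics/crop1.png

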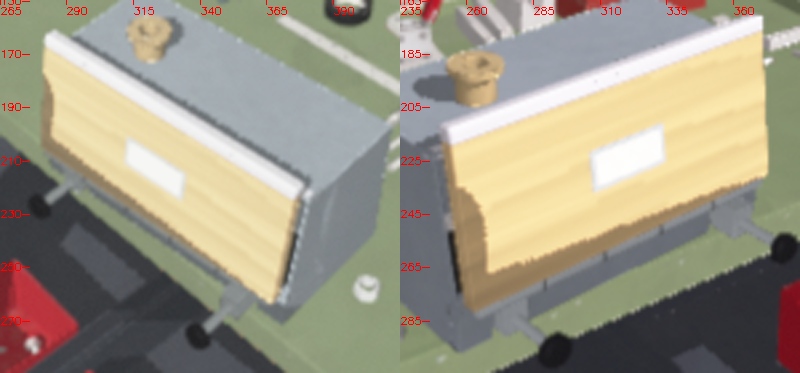

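```bash
cat >> h.py <<'E'
PT={"kl":[-.051,.115,.020],"kr":[-.051,-.115,.020],"el":[-.010+.15*np.sin(np.deg2rad(10)),.156,.041+.15*np.cos(np.deg2rad(10))]}
PT["er"]=[PT["el"][0],-.156,PT["el"][2]]
def fit2(obs,p0=(.68,.013,.149,.03)):
    def f(p):
        r=[]
        for c,l,xy in obs: r+=list(proj(c,w(p,PT[l]))[0]-xy)
        return r+[(p[2]-.149)/.001]
    return least_squares(f,p0,loss='soft_l1',f_scale=1)
E
python3 - <<'E'
from h import *
obs=[("scene","kl",[280,227.2]),("scene","kr",[339.6,275.3]),("side","kl",[292.7,295.9]),("side","kr",[379.3,257.6]),
("scene","el",[283,165]),("scene","er",[376.4,221.2]),("side","el",[251.9,214.9]),("side","er",[370.7,173.6])]
r=fit2(obs);print(r.x.round(4),np.rad2deg(r.x[3]));print(np.round(r.fun,1))
for l,P in PT.items(): print(l,w(r.x,P).round(4))
# triangulate knobs
for a in("kl","kr"):
    o=[x for x in obs if x[1]==a]
    q=least_squares(lambda q:np.hstack([proj(c,q)[0]-xy for c,_,xy in o]),[.63,0,.17]);print(a,q.x.round(4),q.fun.round(1))
E
```

```text
[0.6709 0.0149 0.147  0.0612] 3.503795784699485
[-0.8 -0.2  1.3 -1.7  0.   0.6 -4.  -1.4 -0.3 -2.1 -1.8  2.1  0.9 -0.9
  1.9 -0.8 -2. ]
kl [[0.6129 0.1266 0.167 ]]
kr [[ 0.627 -0.103  0.167]]
el [[0.6774 0.1716 0.3357]]
er [[ 0.6964 -0.1398  0.3357]]
kl [0.6148 0.1252 0.1664] [ 0.1 -0.1  0.1  0.1]
kr [ 0.6185 -0.106   0.1679] [-0.3  0.6 -0.4 -0.4]
```

```bash
cat >> h.py <<'E'
def tgt(theta,yaw,flip=False): # fingers close along cabinet y; tool tilted theta deg (pointing +x and down)
    t=np.deg2rad(theta);X=[np.cos(t),0,np.sin(t)];Z=[np.sin(t),0,-np.cos(t)];Y=np.cross(Z,X)
    return R.from_euler('z',yaw)*R.from_matrix(np.array([X,Y,Z]).T)
def plan(pos,Rt,st=None):
    s=st or read_state();R0=R.from_quat(s['tool_rot'])
    d=np.array(pos)-s['tcp_pos']
    print("clock",round(float(s['clock']),2),"tcp",s['tcp_pos'].round(4),"F",s['contact_force'].round(1),"w",round(float(s['gripper_width']),4),"q",s['qpos'].round(3))
    print("shift first (cm, cur axes)",(R0.inv().apply(d)*100).round(2),"| turn deg",np.rad2deg((R0.inv()*Rt).as_rotvec()).round(2),"| shift if turned first",(Rt.inv().apply(d)*100).round(2))
def log():
    s=read_state()
    with open("log.txt","a") as f: f.write(" ".join(map(str,list(s['qpos'])+list(s['tcp_pos'])+list(s['tool_rot'])))+"\n")
E
python3 - <<'E'
from h import *
log();Rt=tgt(25,np.deg2rad(3))
g=np.array([.615,.126,.167]);z=Rt.apply([0,0,1])
plan(g+z*.019-z*.14,Rt)
E
```

```text
clock 0.9 tcp [ 0.2613 -0.5952  0.2314] F [-0.3 -0.4  0.1] w 0.0854 q [-1.24   0.124  1.65   0.     1.368 -0.083]
shift first (cm, cur axes) [ 56.59 -53.62  -4.53] | turn deg [-4.51 24.72 20.38] | shift if turned first [ 32.71 -70.17  10.26]
```

```bash
python3 -m inch '[[3.14,-2.98,-0.25,0,0,0,0],[3.14,-2.98,-0.25,0,0,0,0],[3.14,-2.98,-0.25,0,0,0,0],[3.14,-2.98,-0.25,0,0,0,0],[3.14,-2.98,-0.25,0,0,0,0],[3.14,-2.98,-0.25,0,0,0,0],[3.14,-2.98,-0.25,0,0,0,0],[3.14,-2.98,-0.25,0,0,0,0],[3.14,-2.98,-0.25,0,0,0,0],[3.14,-2.98,-0.25,0,0,0,0],[3.14,-2.98,-0.25,0,0,0,0],[3.14,-2.98,-0.25,0,0,0,0],[3.14,-2.98,-0.25,0,0,0,0],[3.14,-2.98,-0.25,0,0,0,0],[3.14,-2.98,-0.25,0,0,0,0],[3.14,-2.98,-0.25,0,0,0,0],[3.14,-2.98,-0.25,0,0,0,0],[3.14,-2.98,-0.25,0,0,0,0]]'
python3 -c "
from h import *
log()"
python3 -m inch '[[0,0,0,-1.13,6.18,5.1,0],[0,0,0,-1.13,6.18,5.1,0],[0,0,0,-1.13,6.18,5.1,0],[0,0,0,-1.13,6.18,5.1,0],[0,0,0,0,0,0,0]]'
python3 - <<'E'
from h import *
log();Rt=tgt(25,np.deg2rad(3))
g=np.array([.615,.126,.167]);z=Rt.apply([0,0,1])
plan(g+z*.019,Rt)
k=calibration("wrist");im=get_image("wrist");cv2.imwrite("pics/w1.png",im)
def ray(k,xy):
    u=cv2.undistortPoints(np.array([[xy]],float),k['camera_matrix'],k['dist_coeffs'])[0,0]
    T=k['world_from_camera'];d=T[:3,:3]@[*u,1];return T[:3,3],d
for l,z in(("left_neck",.169),("right_neck",.169),("flap_hinge",.19)):
    for r in place_of("wrist",l)[:2]:
        o,d=ray(k,r['xy']);print(l,r['score'],r['xy'],(o+d*(z-o[2])/d[2]).round(4))
np.save("w1k.npy",k,allow_pickle=True)
E
```

```text
clock: 3.15
tcp_pos: [0.5636, 0.1247, 0.2766]
tool_rot: [0.979, 0.206, 0.0, 0.0]
contact_force: [0.0, -0.1, -0.5]
gripper_width: 0.0854
finger_force: 0.0
clock: 3.78
tcp_pos: [0.5617, 0.1234, 0.2755]
tool_rot: [0.976, 0.026, 0.215, -0.006]
contact_force: [0.1, 0.4, 0.4]
gripper_width: 0.0855
finger_force: 0.0
clock 3.77 tcp [0.5617 0.1234 0.2755] F [0.1 0.4 0.4] w 0.0855 q [ 0.141 -0.323  2.032 -0.044  0.999  1.673]
shift first (cm, cur axes) [ 0.28  0.03 13.99] | turn deg [-0.01  0.11  0.08] | shift if turned first [ 0.25  0.02 13.99]
left_neck 0.89 [324.4, 162.3] [0.6358 0.128  0.169 ]
right_neck 0.74 [595.1, 173.6] [ 0.6381 -0.1015  0.169 ]
flap_hinge 0.57 [465.5, 119.2] [0.6718 0.0166 0.19  ]
```

View pics/w1.png

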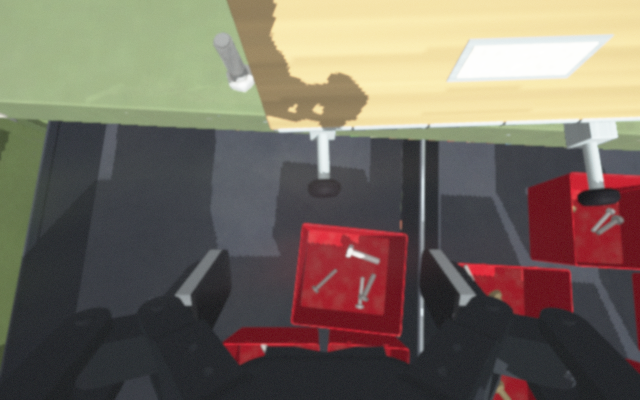

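```bash
python3 -m inch '[[0.28,0,3,0,0,0,0],[0,0,3,0,0,0,0],[0,0,3,0,0,0,0],[0,0,2.5,0,0,0,0],[0,0,2.7,0,0,0,0],[0,0,0,0,0,0,0]]'
python3 -m inch '[[0,0,0,0,0,0,0.5],[0,0,0,0,0,0,0.8],[0,0,0,0,0,0,1],[0,0,0,0,0,0,1],[0,0,0,0,0,0,1],[0,0,0,0,0,0,1],[0,0,0,0,0,0,1],[0,0,0,0,0,0,1]]' 30
python3 - <<'E'
from h import *
log();s=read_state();Rt=R.from_quat(s['tool_rot'])
d=R.from_euler('z',3,degrees=True).apply([-.01,0,0]);print("1cm out in tool cm:",(Rt.inv().apply(d)*100).round(3),s['qpos'].round(3))
E
```

```text
clock: 4.72
tcp_pos: [0.6251, 0.1261, 0.1459]
tool_rot: [0.977, 0.025, 0.214, -0.005]
contact_force: [-0.1, 0.4, 0.3]
gripper_width: 0.0854
finger_force: 0.0
clock: 5.72
tcp_pos: [0.626, 0.1277, 0.1504]
tool_rot: [0.976, 0.025, 0.217, -0.007]
contact_force: [-1.5, 3.7, 2.9]
gripper_width: 0.0255
finger_force: 29.4
1cm out in tool cm: [-0.905 -0.    -0.424] [ 0.131 -0.064  2.03  -0.047  0.739  1.677]
```

```bash
python3 -m inch '[[-0.9,0,-0.42,0,0,0,1],[-0.9,0,-0.42,0,0,0,1],[-0.9,0,-0.42,0,0,0,1],[-0.9,0,-0.42,0,0,0,1],[-0.9,0,-0.42,0,0,0,1],[-0.9,0,-0.42,0,0,0,1],[-0.9,0,-0.42,0,0,0,1]]'
python3 -m inch '[[-0.45,0,-0.21,0,0,0,1],[-0.45,0,-0.21,0,0,0,1]]'
python3 -m inch '[[-0.45,0,-0.21,0,0,0,1],[-0.45,0,-0.21,0,0,0,1]]'
```

```text
clock: 6.6
tcp_pos: [0.5566, 0.1217, 0.1503]
tool_rot: [0.976, 0.025, 0.218, -0.005]
contact_force: [2.4, -4.0, 5.0]
gripper_width: 0.0255
finger_force: 30.5
clock: 6.85
tcp_pos: [0.5469, 0.1209, 0.1503]
tool_rot: [0.976, 0.025, 0.218, -0.004]
contact_force: [3.0, -4.9, 6.4]
gripper_width: 0.0255
finger_force: 30.6
clock: 7.1
tcp_pos: [0.5411, 0.1204, 0.1514]
tool_rot: [0.974, 0.026, 0.224, -0.005]
contact_force: [36.6, -1.8, -13.7]
gripper_width: 0.0253
finger_force: 31.4
```

```bash
python3 -m inch '[[0.3,0,0.14,0,0,0,1],[0,0,0,0,0,0,0],[0,0,0,0,0,0,0],[0,0,0,0,0,0,0],[0,0,0,0,0,0,0],[0,0,-3,0,0,0,0],[0,0,-3,0,0,0,0],[0,0,-3,0,0,0,0],[0,0,-3,0,0,0,0],[0,0,0,0,0,0,0]]'
python3 - <<'E'
from h import *
log();Rt=tgt(25,np.deg2rad(4))
g=np.array([.6175,-.105,.167]);z=Rt.apply([0,0,1])
plan(g+z*.022-z*.14,Rt)
E
```

```text
clock: 8.35
tcp_pos: [0.4899, 0.1197, 0.2607]
tool_rot: [0.975, 0.025, 0.219, -0.006]
contact_force: [-0.2, 0.2, 0.3]
gripper_width: 0.0854
finger_force: 0.0
clock 8.35 tcp [0.4899 0.1197 0.2607] F [-0.2  0.2  0.3] w 0.0854 q [ 0.158 -0.506  2.187 -0.052  1.022  1.693]
shift first (cm, cur axes) [ 6.53 23.19  1.61] | turn deg [ 0.39 -0.32 -0.92] | shift if turned first [ 6.16 23.31  1.41]
```

```bash
python3 -m inch '[[0,3.9,0,0.1,0,-0.2,0],[0,3.9,0,0.1,0,-0.2,0],[1.64,3.9,0.4,0.1,0,-0.2,0],[1.64,3.9,0.4,0.1,0,-0.3,0],[1.64,3.9,0.4,0,0,0,0],[1.64,3.7,0.4,0,0,0,0],[0,0,0,0,0,0,0]]'
python3 - <<'E'
from h import *
log();Rt=tgt(25,np.deg2rad(4))
k=calibration("wrist");im=get_image("wrist");cv2.imwrite("pics/w2.png",im)
def ray(k,xy):
    u=cv2.undistortPoints(np.array([[xy]],float),k['camera_matrix'],k['dist_coeffs'])[0,0]
    T=k['world_from_camera'];d=T[:3,:3]@[*u,1];return T[:3,3],d
for l,z in(("left_neck",.169),("right_neck",.169),("flap_hinge",.19)):
    for r in place_of("wrist",l)[:2]:
        o,d=ray(k,r['xy']);print(l,r['score'],r['xy'],(o+d*(z-o[2])/d[2]).round(4))
g=np.array([.6175,-.105,.167]);z=Rt.apply([0,0,1])
plan(g+z*.022,Rt)
E
```

```text
clock: 9.22
tcp_pos: [0.5697, -0.11, 0.2684]
tool_rot: [0.976, 0.032, 0.215, -0.008]
contact_force: [0.1, 1.0, -0.6]
gripper_width: 0.0852
finger_force: 0.0
left_neck 0.56 [33.8, 252.1] [0.5537 0.121  0.169 ]
right_neck 0.67 [320.0, 167.8] [ 0.6369 -0.1013  0.169 ]
flap_hinge 0.61 [170.3, 105.6] [0.6741 0.0184 0.19  ]
clock 9.43 tcp [ 0.5688 -0.1069  0.2694] F [-0.6 -0.5 -0.2] w 0.0856 q [-0.364 -0.303  2.027  0.209  1.029  1.064]
shift first (cm, cur axes) [ 0.12  0.16 13.54] | turn deg [-0.04  0.11 -0.  ] | shift if turned first [ 0.09  0.15 13.54]
```

View pics/w2.png

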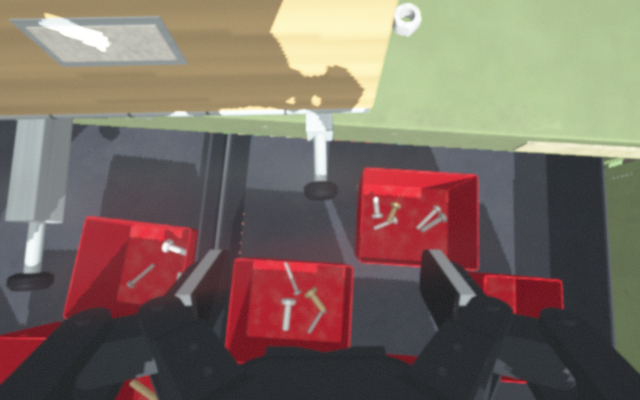

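```bash
python3 -m inch '[[0.1,0,3,0,0,0,0],[0,0,3,0,0,0,0],[0,0,3,0,0,0,0],[0,0,2.5,0,0,0,0],[0,0,2,0,0,0,0],[0,0,0,0,0,0,0]]'
python3 -m inch '[[0,0,0,0,0,0,0.5],[0,0,0,0,0,0,0.8],[0,0,0,0,0,0,1],[0,0,0,0,0,0,1],[0,0,0,0,0,0,1],[0,0,0,0,0,0,1],[0,0,0,0,0,0,1],[0,0,0,0,0,0,1]]' 30
python3 -m inch '[[-0.9,0,-0.42,0,0,0,1],[-0.9,0,-0.42,0,0,0,1],[-0.9,0,-0.42,0,0,0,1],[-0.9,0,-0.42,0,0,0,1],[-0.9,0,-0.42,0,0,0,1],[-0.9,0,-0.42,0,0,0,1]]'
python3 -m inch '[[-0.45,0,-0.21,0,0,0,1],[-0.45,0,-0.21,0,0,0,1]]'
```

```text
clock: 10.18
tcp_pos: [0.6259, -0.1022, 0.1465]
tool_rot: [0.976, 0.035, 0.214, -0.008]
contact_force: [0.3, -0.3, -0.0]
gripper_width: 0.0852
finger_force: 0.0
clock: 11.18
tcp_pos: [0.6273, -0.1028, 0.1501]
tool_rot: [0.976, 0.034, 0.217, -0.008]
contact_force: [-3.2, 4.9, 4.4]
gripper_width: 0.0257
finger_force: 29.3
clock: 11.92
tcp_pos: [0.5679, -0.108, 0.1501]
tool_rot: [0.975, 0.034, 0.217, -0.007]
contact_force: [2.2, 3.7, 4.9]
gripper_width: 0.0258
finger_force: 30.3
clock: 12.18
tcp_pos: [0.5594, -0.1088, 0.1505]
tool_rot: [0.975, 0.033, 0.219, -0.007]
contact_force: [30.6, 7.5, -14.0]
gripper_width: 0.0253
finger_force: 30.9
```

```bash
python3 -m inch '[[-0.27,0,-0.13,0,0,0,1],[0,0,0,0,0,0,1]]'
```

```text
clock: 12.42
tcp_pos: [0.5585, -0.1089, 0.1507]
tool_rot: [0.975, 0.032, 0.222, -0.007]
contact_force: [29.5, 6.7, -9.9]
gripper_width: 0.0255
finger_force: 31.8
```

```bash
python3 -m inch '[[0.4,0,0.19,0,0,0,1],[0,0,0,0,0,0,0],[0,0,0,0,0,0,0],[0,0,0,0,0,0,0],[0,0,0,0,0,0,0],[0,0,-3,0,0,0,0],[0,0,-3,0,0,0,0],[0,0,-3,0,0,0,0],[0,0,-3,0,0,0,0],[0,0,-3,0,0,0,0],[0,0,-3,0,0,0,0],[0,0,0,0,0,0,0]]'
cat >> h.py <<'E'
Z=lambda a:R.from_euler('z',a); Yr=lambda a:R.from_euler('y',a)
def fk(q,p): # p: h,a1,L1,L2,off,Lt,c6
    h,a1,L1,L2,off,Lt,c=p
    r1=Z(q[0]);r2=r1*Yr(q[1]);r3=r2*Yr(q[2]);r4=r3*Z(q[3]);r5=r4*Yr(q[4]);r6=r5*Z(q[5]+c)
    return r1.apply([a1,0,h])+r2.apply([0,0,L1])+r3.apply([off,0,L2])+r6.apply([0,0,Lt]),r6
E
python3 - <<'E'
from h import *
log();D=np.loadtxt("log.txt")
def f(p):
    r=[]
    for d in D:
        x,Rm=fk(d[:6],p);r+=list((x-d[6:9])*1000);r+=list((Rm.inv()*R.from_quat(d[9:])).as_rotvec()*100)
    return r
best=min((least_squares(f,[.0,.0,.4,.4,0,.25,c],x_scale=.1) for c in(0,1.57,3.14,-1.57)),key=lambda r:r.cost)
print(best.x.round(4),best.cost,np.abs(best.fun).max(),len(D));np.save("kin.npy",best.x)
plan([0,0,0],R.identity())
for c in("scene","side"): cv2.imwrite(f"pics/{c}1.png",get_image(c))
E
```

```text
clock: 13.92
tcp_pos: [0.4839, -0.1144, 0.3152]
tool_rot: [0.975, 0.034, 0.219, -0.006]
contact_force: [0.0, -0.6, 0.3]
gripper_width: 0.0854
finger_force: 0.0
[ 0.4153 -0.0682  0.6048  0.7062  0.2307  0.422   1.5708] 8968.242760675683 60.58318956810161 7
clock 13.93 tcp [ 0.4839 -0.1144  0.3152] F [ 0.  -0.6  0.3] w 0.0854 q [-0.46  -0.534  2.114  0.232  1.182  0.995]
shift first (cm, cur axes) [-56.39 -14.83   8.17] | turn deg [174.88   6.05  39.23] | shift if turned first [-48.39  11.44 -31.52]
```

```bash
sed -i '/^def fk/,$d' h.py; cat >> h.py <<'E'
def fk(q,p,sg=(1,1)): # p: h,a1,L1,L2,off,Lt,c6,lat,c4
    h,a1,L1,L2,off,Lt,c,lat,c4,tx,ty=p
    r1=Z(q[0]);r2=r1*Yr(q[1]);r3=r2*Yr(q[2]);r4=r3*Z(sg[0]*q[3]+c4);r5=r4*Yr(q[4]);r6=r5*Z(sg[1]*q[5]+c)
    return r1.apply([a1,lat,h])+r2.apply([0,0,L1])+r3.apply([off,0,L2])+r5.apply([tx,ty,Lt]),r6
E
python3 - <<'E'
from h import *
D=np.loadtxt("log.txt")
for sg in((1,1),(1,-1),(-1,1),(-1,-1)):
  def f(p):
    r=[]
    for d in D:
        x,Rm=fk(d[:6],p,sg);r+=list((x-d[6:9])*1000);r+=list((Rm.inv()*R.from_quat(d[9:])).as_rotvec()*100)
    return r+list(np.array(p)*.1)
  for c in(0,1.57,3.14,-1.57):
    b=least_squares(f,[.3,.0,.4,.4,0,.25,c,0,0,0,0],x_scale=.1);print(sg,c,b.x.round(3),round(b.cost,2),np.abs(b.fun).max().round(2))
d=D[0];print(R.from_quat(d[9:]).as_matrix().round(3))
for d in D: print(d.round(3), np.arctan2(d[7],d[6]).round(3))
E
```

```text
(1, 1) 0 [0.223 0.    0.452 0.613 0.042 0.275 1.571 0.054 0.    0.    0.   ] 0.02 0.16
(1, 1) 1.57 [0.223 0.    0.452 0.613 0.042 0.275 1.571 0.054 0.    0.    0.   ] 0.02 0.16
(1, 1) 3.14 [0.223 0.    0.452 0.613 0.042 0.275 1.571 0.054 0.    0.    0.   ] 0.02 0.16
(1, 1) -1.57 [0.223 0.    0.452 0.613 0.042 0.275 1.571 0.054 0.    0.    0.   ] 0.02 0.16
(1, -1) 0 [ 2.250e-01  1.000e-03  4.540e-01  6.130e-01  4.300e-02  2.770e-01
 -1.407e+00  5.300e-02 -8.200e-02  1.000e-03  2.100e-02] 57721.31 282.73
(1, -1) 1.57 [ 0.09   0.117  0.345  0.502 -0.17   0.175  1.546  0.015 -0.694  0.026
  0.187] 192672.22 254.45
(1, -1) 3.14 [ 1.990e-01  1.500e-02  4.330e-01  5.970e-01  1.400e-02  2.570e-01
  3.861e+00  5.300e-02  1.910e-01  2.000e-03 -4.200e-02] 47148.39 248.44
(1, -1) -1.57 [ 2.250e-01  1.000e-03  4.540e-01  6.130e-01  4.300e-02  2.770e-01
 -1.407e+00  5.300e-02 -8.200e-02  1.000e-03  2.100e-02] 57721.31 282.74
(-1, 1) 0 [-0.35   0.18   0.011  0.32  -0.508 -0.146  1.568  0.107  0.078 -0.042
 -0.038] 3893.88 34.43
(-1, 1) 1.57 [-0.35   0.18   0.011  0.32  -0.508 -0.146  1.568  0.107  
[... 763 characters left out ...]
-1.24   0.124  1.65   0.     1.368 -0.083  0.261 -0.595  0.231  0.979
  0.205  0.     0.   ] -1.157
[ 0.125 -0.061  1.764 -0.     1.438  1.282  0.564  0.125  0.277  0.979
  0.206  0.     0.   ] 0.218
[ 0.141 -0.323  2.032 -0.044  0.999  1.673  0.562  0.123  0.276  0.976
  0.026  0.215 -0.006] 0.216
[ 0.131 -0.064  2.03  -0.047  0.739  1.677  0.626  0.128  0.15   0.976
  0.025  0.217 -0.007] 0.201
[ 0.158 -0.506  2.187 -0.052  1.022  1.693  0.49   0.12   0.261  0.975
  0.025  0.219 -0.006] 0.24
[-0.368 -0.298  2.025  0.208  1.028  1.064  0.57  -0.11   0.268  0.976
  0.032  0.215 -0.008] -0.191
[-0.46  -0.534  2.114  0.232  1.182  0.995  0.484 -0.114  0.315  0.975
  0.034  0.219 -0.006] -0.232
```

```bash
cat >> h.py <<'E'
KP=[.223,0,.452,.613,.042,.275,np.pi/2,.054,0,0,0]
LO=np.array([-2.61,-1.02,.03,-1.35,.32,-2.91]);HI=np.array([2.61,2.33,2.71,4.49,2.68,2.91])
def ik(x,Rt,q0):
    def f(q):
        a,b=fk(q,KP);return np.hstack([(a-x)*10,(b.inv()*Rt).as_rotvec()])
    r=least_squares(f,np.clip(q0,LO+1e-3,HI-1e-3),bounds=(LO,HI),xtol=1e-10,ftol=1e-10);return r.x,np.abs(r.fun).max()
def flaptool(hinge,yaw,phi,y,r,beta,flip):
    t=phi-np.deg2rad(10);C=R.from_euler('z',yaw)
    fz=np.array([-np.sin(t),0,np.cos(t)]);fx=np.array([np.cos(t),0,np.sin(t)])  # fx: inner face normal (into case when closed)
    z=-fz*np.cos(beta)+np.array([0,1,0])*np.sin(beta)
    Yt=fx*(1 if flip else -1);X=np.cross(Yt,z)
    return C.apply(fz*r+[0,y,0])+hinge, C*R.from_matrix(np.array([X,Yt,z]).T)
E
cat > srch.py <<'E'
from h import *
H=np.array([.669,.016,.190]);yaw=np.deg2rad(3.5)
q00=read_state()['qpos']
out=[]
for flip in(0,1):
  for b in(-40,-20,0,20,40):
    for y in(-.06,0,.06):
      best=None
      for s in([0,0,1.8,0,1.3,0],[0,0,1.8,1.5,1.3,0],[0,0,1.8,1.5,1.3,-2],[0,0,1.8,3,1,0],[0,0,1.8,-1,1.3,1]):
        q=np.array(s,float);Q=[];ok=True;jmp=0
        for i,phi in enumerate(np.linspace(0,1.745,12)):
          x,Rt=flaptool(H,yaw,phi,y,.130,np.deg2rad(b),flip);qn,e=ik(x,Rt,q)
          if e>2e-3: ok=False;break
          if i: jmp=max(jmp,np.abs(qn-q).max())
          q=qn;Q.append(q)
        if best is None or len(Q)>best[0] or (len(Q)==best[0] and jmp<best[1]): best=(len(Q),jmp,Q)
      out.append((best[0],best[1],flip,b,y,best[2]))
out.sort(key=lambda o:(-o[0],o[1]))
for o in out[:12]: print(o[0],round(o[1],2),o[2:5],o[5][0].round(2),o[5][-1].round(2), (np.min([np.min(np.array(o[5])-LO,0),np.min(HI-np.array(o[5]),0)],0)).round(2))
E
time python3 srch.py
```

```text
12 0.24 (1, 40, -0.06) [-0.35  0.38  1.31  0.59  1.86 -0.3 ] [-0.74  0.08  2.33  1.62  1.52 -2.41] [1.87 0.85 0.38 1.94 0.82 0.5 ]
12 0.24 (0, 40, -0.06) [-0.35  0.38  1.31  0.59  1.86  2.84] [-0.74  0.08  2.33  1.62  1.52  0.73] [1.87 0.85 0.38 1.94 0.82 0.07]
12 0.26 (0, 40, 0) [-0.28  0.34  1.36  0.62  1.81  2.9 ] [-0.63  0.01  2.4   1.71  1.45  0.72] [1.98 0.77 0.31 1.97 0.87 0.01]
12 0.26 (1, 40, 0) [-0.28  0.34  1.36  0.62  1.81 -0.24] [-0.63  0.01  2.4   1.71  1.45 -2.42] [1.98 0.77 0.31 1.97 0.87 0.49]
12 0.28 (1, 40, 0.06) [-0.2   0.31  1.4   0.64  1.76 -0.19] [-0.5  -0.06  2.47  1.81  1.36 -2.43] [2.11 0.69 0.24 1.99 0.83 0.48]
12 0.31 (0, 20, -0.06) [-0.25  0.33  1.3   0.29  1.78  2.88] [-0.67 -0.12  2.52  1.95  1.25  0.68] [1.94 0.59 0.19 1.64 0.63 0.03]
12 0.31 (1, 20, -0.06) [-0.25  0.33  1.3   0.29  1.78 -0.26] [-0.67 -0.12  2.52  1.95  1.25 -2.47] [1.94 0.59 0.19 1.64 0.63 0.44]
12 0.36 (1, 20, 0) [-0.17  0.3   1.33  0.3   1.75 -0.18] [-0.52 -0.2   2.59  2.07  1.15 -2.5 ] [2.09 0.51 0.12 1.65 0.51 0.41]
12 0.42 (1, 20, 0.06) [-0.09  0.29  1.35  0.32  1.72 -0.11] [-0.34 -0.26  2.63  2.23  1.04 -2.56] [2.27 0.45 0.08 1.67 0.37 0.35]
12 0.6 (1, 0, -0.06) [-0.13  0.29  1.32 -0.03  1.7  -0.19] [-0.45 -0.29  2.65  2.48  0.91 -2.7 ] [2.16 0.41 0.06 1.32 0.12 0.21]
9 0.39 (1, -20, 0.06) [ 0.16  0.31  1.33 -0.33  1.71  0.06] [ 0.29 -0.5   2.42 -1.29  0.57  1.36] [2.32 0.52 0.29 0.06 0.25 1.55]
9 0.44 (1, -20, 0) [ 0.08  0.29  1.35 -0.35  1.68 -0.02] [ 0.11 -0.56  2.46 -1.21  0.42  1.2 ] [2.5  0.46 0.25 0.14 0.1  1.71]
real	0m21.558s
user	0m21.758s
sys	0m0.242s
```

View pics/scene1.png

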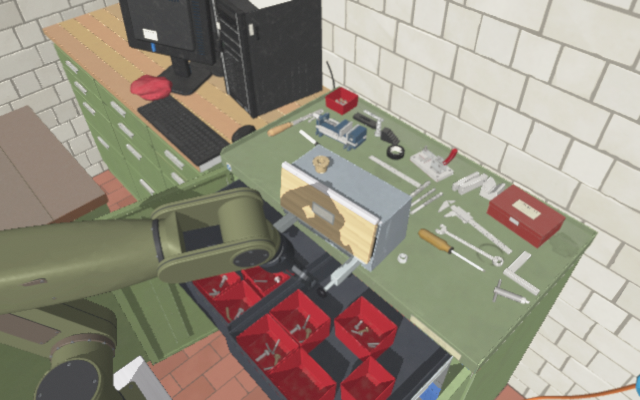

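```bash
cat > pl.py <<'E'
from h import *
H=np.array([.669,.016,.190]);yaw=np.deg2rad(3.5)
x,Rt=flaptool(H,yaw,0,.02,.130,np.deg2rad(30),1)
hov=x-Rt.apply([0,0,.13]);print("hover",hov.round(3),"q",ik(hov,Rt,[-.2,.3,1.35,.45,1.8,-.2])[0].round(2))
s=read_state();R0=R.from_quat(s['tool_rot']);plan(hov,Rt)
rv=(R0.inv()*Rt).as_rotvec();n=int(np.ceil(np.rad2deg(np.abs(rv).max())/9));print(n,np.rad2deg(rv/n).round(2))
# check: lift .12 straight then turn
q=s['qpos'];P=s['tcp_pos']+[0,0,.12]
print("lift in tool cm",(R0.inv().apply([0,0,12])).round(2))
q,e=ik(P,R0,q);print(q.round(2),e)
for i in range(1,n+1):
    q2,e=ik(P,R0*R.from_rotvec(rv*i/n),q);print(q2.round(2),round(e,4));q=q2
print("then shift cm",(Rt.inv().apply(hov-P)*100).round(2))
E
python3 pl.py
```

```text
hover [ 0.714 -0.026  0.429] q [-0.28  0.37  1.1   0.48  1.97 -0.17]
clock 14.03 tcp [ 0.4832 -0.1138  0.3112] F [ 0.1  0.1 -0.6] w 0.0854 q [-0.459 -0.531  2.118  0.232  1.182  0.995]
shift first (cm, cur axes) [26.37 -7.13 -0.71] | turn deg [ 48.16  -3.84 -75.53] | shift if turned first [14.18 21.14 -9.92]
9 [ 5.35 -0.43 -8.39]
lift in tool cm [  5.06   0.   -10.88]
[-0.46 -0.53  1.92  0.22  1.37  1.04] 7.100234029194796e-14
[-0.51 -0.49  1.9   0.31  1.43  0.83] 0.0
[-0.55 -0.45  1.87  0.37  1.51  0.64] 0.0
[-0.57 -0.4   1.83  0.42  1.59  0.46] 0.0
[-0.59 -0.34  1.8   0.45  1.67  0.29] 0.0
[-0.59 -0.28  1.75  0.46  1.74  0.14] 0.0
[-0.59 -0.23  1.71  0.46  1.82 -0.01] 0.0
[-0.57 -0.17  1.66  0.44  1.9  -0.15] 0.0
[-0.55 -0.11  1.62  0.42  1.97 -0.3 ] 0.0
[-0.53 -0.06  1.58  0.38  2.04 -0.44] 0.0
then shift cm [ 8.27 23.23  0.32]
```

```bash
python3 -m inch '[[1.26,0,-2.72,0,0,0,0],[1.26,0,-2.72,0,0,0,0],[1.26,0,-2.72,0,0,0,0],[1.26,0,-2.72,0,0,0,0],[0,0,0,5.35,-0.43,-8.39,0],[0,0,0,5.35,-0.43,-8.39,0],[0,0,0,5.35,-0.43,-8.39,0],[0,0,0,5.35,-0.43,-8.39,0],[0,0,0,5.35,-0.43,-8.39,0],[0,0,0,5.35,-0.43,-8.39,0],[0,0,0,5.35,-0.43,-8.39,0],[0,0,0,5.35,-0.43,-8.39,0],[0,0,0,5.35,-0.43,-8.39,0],[0,0,0,0,0,0,0]]'
python3 -m inch '[[1.2,3.3,0,0,0,0,0],[1.2,3.3,0,0,0,0,0],[1.2,3.3,0,0,0,0,0],[1.2,3.3,0,0,0,0,0],[1.2,3.3,0,0,0,0,0],[1.2,3.3,0,0,0,0,0],[1.2,3.3,0.3,0,0,0,0],[0,0,0,0,0,0,0]]'
python3 - <<'E'
from h import *
k=calibration("wrist");im=get_image("wrist");cv2.imwrite("pics/w3.png",im);np.save("w3k.npy",k,allow_pickle=True)
plan([.7,0,.4],R.identity())
for l in("flap_edge","bush"):
  for c in("wrist","scene"):
    if c=="scene": get_image(c)
    print(l,c,place_of(c,l)[:2])
E
```

```text
clock: 15.78
tcp_pos: [0.484, -0.1136, 0.4287]
tool_rot: [0.676, 0.684, 0.114, -0.248]
contact_force: [-0.2, -0.3, -1.3]
gripper_width: 0.0859
finger_force: 0.0
clock: 16.77
tcp_pos: [0.7134, -0.0244, 0.4277]
tool_rot: [0.676, 0.685, 0.114, -0.247]
contact_force: [-0.3, -0.2, 1.0]
gripper_width: 0.0855
finger_force: 0.0
clock 16.82 tcp [ 0.7126 -0.0251  0.4287] F [-0.9 -0.1  0.4] w 0.0853 q [-0.276  0.369  1.102  0.476  1.973 -0.166]
shift first (cm, cur axes) [ 0.72 -0.58  3.9 ] | turn deg [105.71 107.    17.89] | shift if turned first [-1.26  2.51 -2.87]
flap_edge wrist [{'xy': [323.6, 204.7], 'score': 0.65}]
flap_edge scene [{'xy': [327.4, 191.6], 'score': 0.78}]
bush wrist [{'xy': [399.5, 121.7], 'score': 0.75}]
bush scene [{'xy': [319.8, 172.7], 'score': 0.54}]
```

View pics/w3.png

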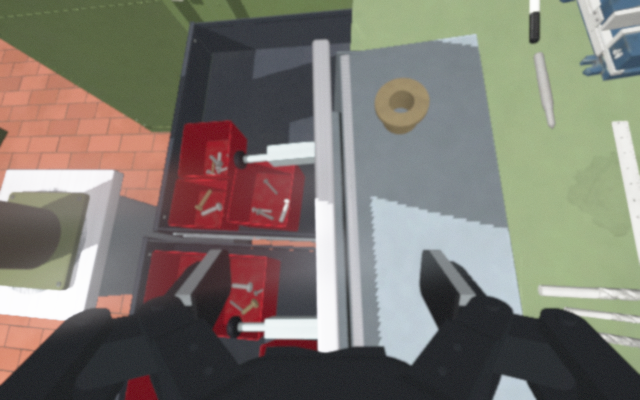

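```bash
python3 - <<'E'
from h import *
k=np.load("w3k.npy",allow_pickle=True).item()
T=k['world_from_camera']
def onz(xy,z):
    u=cv2.undistortPoints(np.array([[xy]],float),k['camera_matrix'],k['dist_coeffs'])[0,0]
    d=T[:3,:3]@[*u,1];o=T[:3,3];return o+d*(z-o[2])/d[2]
im=cv2.imread("pics/w3.png").astype(int)
C=[]
for v in range(60,340,20):
    g=im[v,300:345].min(1); xs=np.where(g>g.max()-45)[0]+300; C.append([xs.mean(),v])
    print(v,xs.min(),xs.max(),end="; ")
print()
P=np.array([onz(c,.338) for c in C]);a,b=np.polyfit(P[:,1],P[:,0],1);print("line x=%.4f%+.4f*y"%(b,a),"yaw",np.rad2deg(np.arctan(-a)),(P[:,0]-a*P[:,1]-b).round(4))
print("end",onz([321,40],.338),"edgept",onz([323.6,204.7],.338),"bush",onz([399.5,121.7],.31), "knobs",onz([240,160],.167),onz([235,325],.167))
E
```

```text
60 313 344; 80 314 344; 100 314 344; 120 315 344; 140 315 331; 160 300 332; 180 316 333; 200 315 330; 220 316 333; 240 316 333; 260 317 334; 280 317 335; 300 317 335; 320 300 336; 
line x=0.6948-0.0575*y yaw 3.290912149491694 [ 0.001   0.001   0.0005  0.0004 -0.0005 -0.0064  0.0008 -0.0008  0.0009
  0.0009  0.0017  0.0021  0.0022 -0.0038]
end [0.68213092 0.17283317 0.338     ] edgept [0.69379172 0.01927707 0.338     ] bush [0.75373511 0.10344792 0.31      ] knobs [0.5309455  0.11927494 0.167     ] [ 0.55266897 -0.10744367  0.167     ]
```

```bash
python3 -m inch '[[0,0.1,2.5,0,0,0,0.2],[0,0,2.5,0,0,0,0.2],[0,0,2.5,0,0,0,0.2],[0,0,2.5,0,0,0,0.2],[0,0,1.3,0,0,0,0.2],[0,0,1,0,0,0,0.2],[0,0,0,0,0,0,0.2]]'
python3 -m inch '[[0,0,0,0,0,0,0.5],[0,0,0,0,0,0,0.7],[0,0,0,0,0,0,0.8],[0,0,0,0,0,0,0.9],[0,0,0,0,0,0,1],[0,0,0,0,0,0,1],[0,0,0,0,0,0,1]]' 30
```

```text
clock: 18.0
tcp_pos: [0.6911, 0.0349, 0.3254]
tool_rot: [0.676, 0.685, 0.115, -0.245]
contact_force: [-0.1, -0.5, 0.0]
gripper_width: 0.0682
finger_force: 0.0
clock: 18.88
tcp_pos: [0.6915, 0.0346, 0.326]
tool_rot: [0.676, 0.686, 0.116, -0.245]
contact_force: [1.6, -2.4, 2.6]
gripper_width: 0.0134
finger_force: 31.6
```

```bash
python3 -m inch '[[-0.01,-0.72,0.015,-2.6,0,-1.5,1],[-0.01,-0.72,0.015,-2.6,0,-1.5,1],[-0.01,-0.72,0.015,-2.6,0,-1.5,1],[-0.01,-0.72,0.015,-2.6,0,-1.5,1],[-0.01,-0.72,0.015,-2.6,0,-1.5,1],[-0.01,-0.72,0.015,-2.6,0,-1.5,1],[-0.01,-0.72,0.015,-2.6,0,-1.5,1],[-0.01,-0.72,0.015,-2.6,0,-1.5,1],[0,0,0,0,0,0,1]]'
cat > chk.py <<'E'
from h import *
s=read_state();Rm=R.from_quat(s['tool_rot'])
zc=R.from_euler('z',-3.5,degrees=True)
H=np.array([.669,.016,.190]);d=zc.apply(s['tcp_pos']-H);y=zc.apply(Rm.apply([0,1,0]))
print("tcp rel hinge(cab)",d.round(4),"r",np.hypot(d[0],d[2]).round(4),"phi from tcp",np.rad2deg(np.arctan2(-d[0],d[2])).round(1)+10,"phi from tool y",np.rad2deg(np.arctan2(y[2],y[0])).round(1)+10,"y-leak",y[1].round(3))
print("F",s['contact_force'].round(1),"T",s['torque'].round(2),"w",s['gripper_width'].round(4),"q",s['qpos'].round(2))
print("tool frame F",Rm.inv().apply(s['contact_force']).round(1))
E
python3 chk.py
```

```text
clock: 20.0
tcp_pos: [0.6332, 0.0295, 0.3224]
tool_rot: [0.635, 0.72, 0.26, -0.105]
contact_force: [0.6, -5.5, 0.2]
gripper_width: 0.013
finger_force: 32.3
tcp rel hinge(cab) [-0.0349  0.0156  0.1324] r 0.1369 phi from tcp 24.8 phi from tool y 24.0 y-leak -0.001Traceback (most recent call last):
  File "chk.py", line 6, in <module>
    print("F",s['contact_force'].round(1),"T",s['torque'].round(2),"w",s['gripper_width'].round(4),"q",s['qpos'].round(2))
                                                                       ^^^^^^^^^^^^^^^^^^^^^^^^
AttributeError: 'float' object has no attribute 'round'
```

```bash
sed -i "s/s\['gripper_width'\].round(4)/s['gripper_width']/" chk.py
python3 -m inch '[[-0.01,-0.72,0.015,-2.6,0,-1.5,1],[-0.01,-0.72,0.015,-2.6,0,-1.5,1],[-0.01,-0.72,0.015,-2.6,0,-1.5,1],[-0.01,-0.72,0.015,-2.6,0,-1.5,1],[-0.01,-0.72,0.015,-2.6,0,-1.5,1],[-0.01,-0.72,0.015,-2.6,0,-1.5,1],[-0.01,-0.72,0.015,-2.6,0,-1.5,1],[-0.01,-0.72,0.015,-2.6,0,-1.5,1],[-0.01,-0.72,0.015,-2.6,0,-1.5,1],[-0.01,-0.72,0.015,-2.6,0,-1.5,1],[-0.01,-0.72,0.015,-2.6,0,-1.5,1],[-0.01,-0.72,0.015,-2.6,0,-1.5,1],[0,0,0,0,0,0,1]]'
python3 chk.py
```

```text
clock: 21.62
tcp_pos: [0.5621, 0.0237, 0.2747]
tool_rot: [0.523, 0.712, 0.455, 0.112]
contact_force: [10.7, -8.6, -9.2]
gripper_width: 0.013
finger_force: 30.9
tcp rel hinge(cab) [-0.1062  0.0142  0.0847] r 0.1358 phi from tcp 61.4 phi from tool y 59.9 y-leak -0.001
F [10.7 -8.6 -9.2] T [-2.14  0.22 -1.45] w 0.013031137896690779 q [-0.44 -0.4   2.25  1.04  1.06 -1.18]
tool frame F [-14.8  -0.5   7.4]
```

```bash
python3 -m inch '[[-0.1,-0.72,0.04,-2.6,0,-1.5,1],[-0.1,-0.72,0.04,-2.6,0,-1.5,1],[-0.1,-0.72,0.04,-2.6,0,-1.5,1],[-0.015,-0.72,0.025,-2.6,0,-1.5,1],[-0.015,-0.72,0.025,-2.6,0,-1.5,1],[-0.015,-0.72,0.025,-2.6,0,-1.5,1],[-0.015,-0.72,0.025,-2.6,0,-1.5,1],[-0.015,-0.72,0.025,-2.6,0,-1.5,1],[-0.015,-0.72,0.025,-2.6,0,-1.5,1],[-0.015,-0.72,0.025,-2.6,0,-1.5,1],[-0.015,-0.72,0.025,-2.6,0,-1.5,1],[0,0,0,0,0,0,1]]'
python3 chk.py
```

```text
clock: 23.12
tcp_pos: [0.5336, 0.0214, 0.2033]
tool_rot: [0.374, 0.643, 0.598, 0.298]
contact_force: [-6.6, -11.9, -0.8]
gripper_width: 0.0133
finger_force: 33.4
tcp rel hinge(cab) [-0.1348  0.0137  0.0133] r 0.1354 phi from tcp 94.4 phi from tool y 92.8 y-leak -0.002
F [ -6.6 -11.9  -0.8] T [-0.78  0.49 -0.83] w 0.01326180371857556 q [-0.56 -0.26  2.53  1.77  1.18 -2.22]
tool frame F [ -6.5  -1.7 -11.9]
```

```bash
python3 -m inch '[[-0.06,-0.36,-0.03,-1.3,0,-0.75,1],[-0.06,-0.36,-0.03,-1.3,0,-0.75,1],[0,-0.36,0,-1.3,0,-0.75,1],[0,-0.36,0,-1.3,0,-0.75,1],[0,0,0,0,0,0,1]]'
python3 chk.py
```

```text
clock: 23.75
tcp_pos: [0.5329, 0.0213, 0.19]
tool_rot: [0.341, 0.626, 0.619, 0.33]
contact_force: [5.7, -0.6, -3.2]
gripper_width: 0.0132
finger_force: 31.6
tcp rel hinge(cab) [-0.1355  0.0136  0.    ] r 0.1355 phi from tcp 100.0 phi from tool y 98.9 y-leak -0.001
F [ 5.7 -0.6 -3.2] T [-0.56  0.73 -0.42] w 0.013153901810469588 q [-0.57 -0.14  2.53  1.87  1.28 -2.42]
tool frame F [-3.7 -3.   4.5]
```

```bash
python3 -m inch '[[0,-0.24,0,-0.87,0,-0.5,1],[0,0,0,0,0,0,1]]'
python3 -m inch '[[0,-0.24,0,-0.87,0,-0.5,1],[0,0,0,0,0,0,1]]'
python3 chk.py
```

```text
clock: 24.0
tcp_pos: [0.533, 0.0212, 0.1898]
tool_rot: [0.334, 0.622, 0.624, 0.336]
contact_force: [-0.9, -2.7, 4.9]
gripper_width: 0.013
finger_force: 32.3
clock: 24.25
tcp_pos: [0.5332, 0.0212, 0.1897]
tool_rot: [0.327, 0.617, 0.629, 0.342]
contact_force: [-6.0, -2.5, 12.0]
gripper_width: 0.0129
finger_force: 33.4
tcp rel hinge(cab) [-0.1353  0.0135 -0.0003] r 0.1353 phi from tcp 100.1 phi from tool y 101.6 y-leak -0.003
F [-6.  -2.5 12. ] T [ 0.76 -0.94  0.19] w 0.012883845607644665 q [-0.57 -0.1   2.52  1.91  1.32 -2.49]
tool frame F [ 1.1 12.2 -6. ]
```

```bash
python3 -m inch '[[0,0.25,0,0,0,0,1],[0,0,0,0,0,0,0.7],[0,0,0,0,0,0,0.4],[0,0,0,0,0,0,0.4],[0,0,0,0,0,0,0.4],[0,0,-1.5,0,0,0,0.4],[0,0,-2,0,0,0,0.4],[0,0,-2,0,0,0,0.4],[0,0,-2,0,0,0,0.4],[0,0,-1,0,0,0,0.4],[0,0,0,0,0,0,0.4]]'
python3 - <<'E'
from h import *
a=get_image("scene");b=get_image("side");cv2.imwrite("pics/end.png",cv2.resize(np.vstack([a,b])[:, :],(512,600)) if 0 else np.hstack([a[120:330,200:600],b[120:330,180:580]]))
p=[.679,.016,.149,np.deg2rad(3.5)]
for c in("scene","side"):
    print(c,[(r['xy'],r['score']) for r in place_of(c,"flap_edge")[:2]],"expect level",proj(c,w(p,[-.16,0,.041]))[0])
    for l in("bolt","nut","bush"): print(l,[(r['xy'],r['score']) for r in place_of(c,l)[:2]])
E
```

```text
clock: 25.62
tcp_pos: [0.4616, -0.0258, 0.1874]
tool_rot: [0.33, 0.619, 0.626, 0.341]
contact_force: [0.7, 0.1, 0.1]
gripper_width: 0.0513
finger_force: 0.0
scene [([281.0, 267.3], 0.69)] expect level [280.23378869 266.24923325]
bolt []
nut []
bush [([320.7, 170.4], 0.51)]
side [([370.8, 286.8], 0.83)] expect level [371.62348909 290.27032621]
bolt [([228.9, 288.5], 0.57)]
nut []
bush [([262.2, 198.3], 0.76)]
```

View pics/end.png

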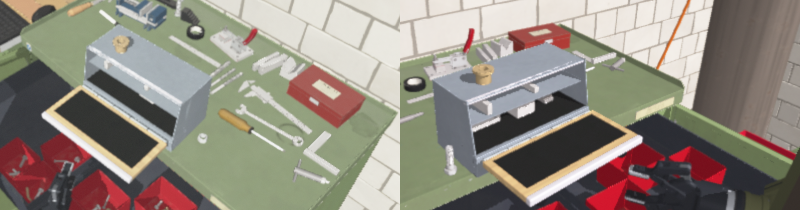

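The picture shows the flap lying level, with its edge at scene (281,267), where the level model predicts it. The gripper is clear in front, and the bush, bolt and nut are where they were.

```bash
python3 -c "
from bench import *
print(sign_off())"
```

```text
the job is handed in; nothing more can be done
None
```

I drew both supports out until each came up against its stop, lowered the flap in the grip until it lay level on them, let go and backed clear. The bolt, nut and bush stayed in place, and I handed the job in at about 26 s; `sign_off()` gave no verdict.

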